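# Stack the findings tower and close it

## Robot

A 7-joint arm with a two-finger parallel gripper is mounted at the origin on a cart in front of the work surface, level with it; the furniture and walls round the work are solid. World frame = base frame: x ahead of the robot, y to its left, z up, the work surface at z = 0. Lengths are in m, angles in rad, forces in N, time in s.
With the tool pointing down it reaches from about 0.425 to 0.875 m from the base axis. Payload 4.7 kg.
Tool frame: the origin (TCP) lies on the centre line of the jaws, within the pads' length; the fingertips stand 14 mm ahead of it and the grasp point (between the pads) lies 5 mm behind it; z points along the fingers, x is the direction in which the jaws open and shut, and the axes are right-handed (so a half turn about z gives the same grasp; the last joint's range is limited). The gripper opens to 87 mm and grips with 3 to 60 N. Pads are 19 mm wide; open, the fingers measure 117 mm over their backs; the gripper's body (75 mm by 190 mm) begins 51 mm behind the grasp point.
Start: joints at [-1.131, 0.321, -0.07, 1.45, 0.023, 1.371, -0.057], TCP at [0.269, 0.592, 0.214] pointing down, gripper open.
Joint ranges: [-2.86, 2.86], [-0.3, 2.09], [-1.38, 1.24], [0.06, 2.45], [-1.56, 4.7], [0.09, 2.05], [-2.69, 2.69]. Speed limits (rad/s): [2.57, 2.57, 3.14, 3.14, 3.14, 3.14, 3.14].

## Interface

Orientations are given as a rotation vector (axis times angle).
In Python, from bench import ctrl gives the robot as it stands.
- The arm moves only by the tool drive_tool, never from a script. Its argument "rows" is a list that holds one entry, the list of rows, each a list of 5 numbers: the shift along the tool's x, y, z scaled (see below), then the turn about the tool's z scaled (see below), then the closure in counts, from 0 (fully open) to 255 (shut). In form: [[[dx, dy, dz, spin, jaw], ...]]. A call has 1 to 20 rows; each row is the pose to reach, as a shift and turn from the pose commanded when the call began, along the tool's axes at that moment, turning the shorter way round; what a row does not reach only later rows make up. The controller multiplies each number of a shift by 300 mm and each number of a turn by pi rad. A row lasts 1/8 s, in which the tool goes at most 62.5 mm and 10.7 degrees, less where a joint would pass 70% of its speed; a pose out of reach is approached as far as the arm can. A call with a number of a shift or a turn outside -1 to 1 is refused whole. A call with a gripper value outside its range is refused whole. The fingers move at their own pace and stop on an object; "grip_force" is the grip in N (left out, the last holds). Time passes only in rows, so rows that repeat a pose let the fingers close. It gives the time, the measured TCP pose, the force and the opening at its end, in the units of the state.
- ctrl.get_state(): the state, without advancing time (a new reading comes with each control period).
- ctrl.get_image(name): name is "scene" or "top" or "wrist"; returns a dict with "img" (384x512x3 uint8, blue, green, red), "camera_matrix" (3x3 intrinsics, pixels), "R" (3x3) and "t" (3): a world point X has camera coordinates R X + t. Camera axes: x right, y down, z forward; pixel columns grow to the right and rows downward; lengths in m; the calibration is good to about 2 mm. A picture is of the moment at which its call begins. There is no depth.
- ctrl.close_job(): hands the job in, once; it reports no verdict.
The state is a dict: "time": time; "joint_positions": joint angles; "qd": joint speeds; "joint_torque": joint torques, N m; "position": TCP position; "tool_rot": TCP orientation; "ft_force": force on the tool from outside, world axes, zero at the start; "torque": the same for the moment, N m; "grip_width": opening from 0.0 (shut) to 1.0 (fully open).
Only numpy, scipy, OpenCV 4.12 (cv2) and the standard library are available. Lean on these libraries where they do the work, as an engineer would, in place of code of your own. Each camera call takes 0.05 s, during which the arm holds its last target.

## Task

Put the jeweller's findings tower back together on its round base, one part after another: first the tall undivided pot into the base's recess, then the two-compartment pot on it, then the four-compartment pot, and last the knobbed lid. Every part must stand upright and fully home in the one below; leave the weights, the touchstone and everything else on the desk where they are.

Things in the scene. Friction and masses are not known exactly. Their poses are not given: they have to be found in the camera images.
- tower_base: the tower's base: low grey painted round disc, 74 mm wide and 12 mm high, with a round recess 44 mm wide and 6 mm deep in its top. Fixed to the desk. Origin at the centre of its underside (desk height), z up. A pot seated in it has its origin 7 mm above this origin
- tall_pot: loose round open aluminium pot, 50 mm wide, 56 mm high, undivided inside (one deep well). Origin: centre of its underside, z up; yaw is free. Stands on a bevelled foot 38 mm wide, 5 mm high; from there to the rim the sides are plain and upright. The bore is 44 mm wide and takes the foot of the part above: a part seated here has its origin 51 mm above this origin. About 105 g
- halves_pot: loose round open aluminium pot, 50 mm wide, 42 mm high, with one straight partition across it that makes two compartments. Origin: centre of its underside, z up; yaw is free. Stands on a bevelled foot 38 mm wide, 5 mm high; from there to the rim the sides are plain and upright. The bore is 44 mm wide and takes the foot of the part above: a part seated here has its origin 37 mm above this origin. About 90 g
- quarters_pot: loose round open aluminium pot, 50 mm wide, 30 mm high, with two crossed partitions that make four compartments. Origin: centre of its underside, z up; yaw is free. Stands on a bevelled foot 38 mm wide, 5 mm high; from there to the rim the sides are plain and upright. The bore is 44 mm wide and takes the foot of the part above: a part seated here has its origin 25 mm above this origin. About 80 g
- knob_lid: the tower's lid: aluminium disc 50 mm wide with a foot 38 mm wide and 5 mm high below it, and a steel knob 18 mm in diameter standing on its centre. Origin at the centre of its underside, z up: the foot reaches from 0 to 5 mm, the disc from 5 to 10 mm, the knob from 10 to 30 mm. Take it by the knob. Loose, about 70 g
- large_weight: bystander, to be left alone: brass weight 30 mm wide, 34 mm high, standing among the pots. Origin at the centre of its underside
- small_weight: bystander, to be left alone: brass weight 19 mm wide, 22 mm high, standing among the pots. Origin at the centre of its underside
- touchstone: bystander, to be left alone: flat black slab 52 x 90 x 18 mm behind the pots. Origin at the centre of its underside
There are look-alikes about, which are no part of the job. What is shaped like the knob_lid but blue is not meant.

How it is judged:
On the way, in this order (a step that is already met when the one before it is completed fails the run):
1. the tall undivided pot is seated on the base (horizontal distance between tall_pot and tower_base below 0.007 m and z of tall_pot in the frame of tower_base between 0.004 and 0.01 m and angle between tall_pot's own z axis and vertical below 0.06 rad), for 0.2 s.
2. the two-compartment pot is seated on the tall pot (horizontal distance between halves_pot and tall_pot below 0.007 m and z of halves_pot in the frame of tall_pot between 0.048 and 0.054 m and angle between halves_pot's own z axis and vertical below 0.06 rad), for 0.2 s.
3. the four-compartment pot is seated on the two-compartment pot (horizontal distance between quarters_pot and halves_pot below 0.007 m and z of quarters_pot in the frame of halves_pot between 0.034 and 0.04 m and angle between quarters_pot's own z axis and vertical below 0.06 rad), for 0.2 s.
4. the lid is seated on the four-compartment pot (horizontal distance between knob_lid and quarters_pot below 0.007 m and z of knob_lid in the frame of quarters_pot between 0.022 and 0.028 m and angle between knob_lid's own z axis and vertical below 0.06 rad), for 0.2 s.
At the end, for the whole second after the job is handed in: Base, tall pot, two-compartment pot, four-compartment pot and lid stand on one another in this order, each fully seated (height within 3 mm), within 7 mm of the axis of the part below, upright within 0.06 rad, released and at rest (all of step 1 and all of step 2 and all of step 3 and all of step 4 and linear speed of each of tall_pot, halves_pot, quarters_pot, knob_lid below 0.02 m/s); the robot touches nothing.
It fails at once if the large weight is moved more than 20 mm (distance of large_weight from where it was at the start of the episode above 0.02 m).
It fails at once if the small weight is moved more than 20 mm (distance of small_weight from where it was at the start of the episode above 0.02 m).
It fails at once if the touchstone is moved more than 20 mm (distance of touchstone from where it was at the start of the episode above 0.02 m).
It also fails if it takes over 112 s, if anything falls off the work surface, if the arm or the gripper's body presses on something with over 40 N, if the wrist force passes 120 N, or if a joint passes its speed limit or range.

## Working session

There is one attempt and no reset: what is moved stays moved. The work goes in short steps, Python scripts to look and compute and a tool call to move; the robot and the scene stay as the last step left them, time stands still between calls to the robot, and variables do not carry over. Pictures are saved under pics/ and viewed, and the job is handed in when it is done.

Besides the shell and the picture viewer there is one more tool, called as name([rows], argument=value, ...), one row to a line, values as JSON. drive_tool: Moves the arm, as the interface text tells. Its arguments: {"type":"object","properties":{"rows":{"type":"array"},"grip_force":{"type":"number"}},"required":["rows"]}

```bash
mkdir -p pics; ls; python3 - <<'E'
from bench import ctrl
import cv2
s=ctrl.get_state(); print(s)
import pickle
for n in("scene","top","wrist"):
    d=ctrl.get_image(n); cv2.imwrite(f"pics/{n}0.png",d["img"]); pickle.dump(d,open(f"{n}0.pkl","wb"))
    print(n,d["camera_matrix"].tolist(),d["R"].round(4).tolist(),d["t"].round(4).tolist())
E
```

```text
pics
{'time': 0.0, 'joint_positions': array([-1.13088815,  0.32181265, -0.07010281,  1.45169146,  0.02260966,
        1.37079413, -0.05687367]), 'qd': array([-0.00105309, -0.00148825,  0.00084559,  0.00074434,  0.00012463,
       -0.00233175, -0.00018836]), 'joint_torque': array([-2.75285765e-04, -4.91305304e+01, -4.03793771e-01, -3.12531495e+01,
       -6.37492631e-02,  4.39831743e-02,  1.67648582e-04]), 'position': array([0.26828757, 0.59141353, 0.21246014]), 'tool_rot': array([ 2.63966270e+00,  1.70138659e+00, -2.44036413e-03]), 'ft_force': array([-0.01772803,  0.4220372 ,  0.11659088]), 'torque': array([ 0.00322133, -0.04129055,  0.00432819]), 'grip_width': 1.0003753143137424}
scene [[438.15729320867786, 0.0, 252.53968953039535], [0.0, 438.15729320867786, 196.71352639893763], [0.0, 0.0, 1.0]] [[0.6569, -0.7537, 0.0178], [-0.3846, -0.3554, -0.8519], [0.6485, 0.5528, -0.5234]] [-0.1479, 0.3665, 0.3157]
top [[495.7817123079927, 0.0, 260.4480858322858], [0.0, 495.7817123079927, 193.93649919060107], [0.0, 0.0, 1.0]] [[-0.0037, -0.9995, -0.0299], [-0.9974, 0.0058, -0.0724], [0.0725, 0.0295, -0.9969]] [0.3176, 0.5943, 0.9611]
wrist [[270.2855251535931, 0.0, 257.5812208486484], [0.0, 270.2855251535931, 195.74362958051265], [0.0, 0.0, 1.0]] [[0.4129, 0.9108, -0.0017], [0.878, -0.3976, 0.2666], [0.2421, -0.1116, -0.9638]] [-0.6485, -0.0329, 0.3906]
```

View pics/top0.png

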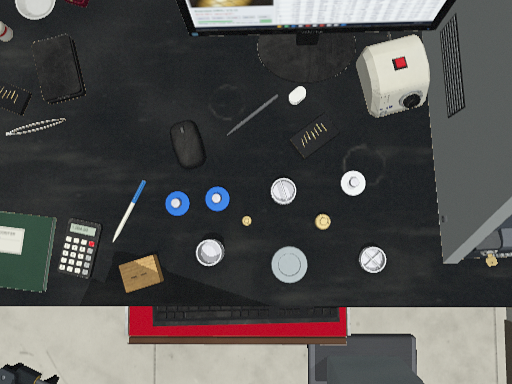

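View pics/scene0.png

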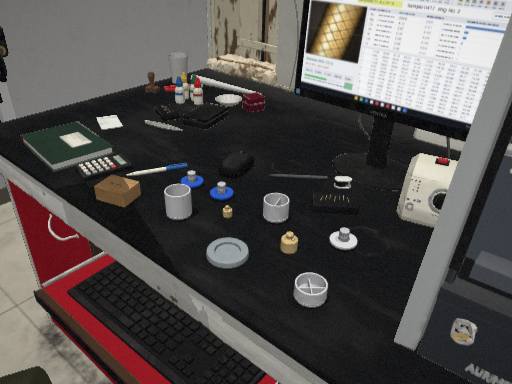

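View pics/wrist0.png

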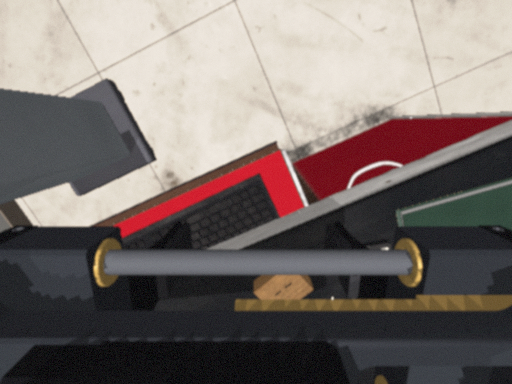

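Candidates in the top view:
- **Tall pot:** (209,252), no partition.
- **Halves pot:** (283,190), one partition.
- **Quarters pot:** (372,259), crossed partitions.
- **Lid:** (353,183), aluminium-white. The lid-shaped things at (177,203) and (217,198) are blue, so they are not meant.
- **Base:** (289,264).

An enlarged crop will confirm these, and I'll measure from it.

```bash
python3 - <<'E'
import pickle,cv2
d=pickle.load(open("top0.pkl","rb"))["img"]
c=d[165:295,150:400]
cv2.imwrite("pics/crop_top.png",cv2.resize(c,None,fx=3.2,fy=3.2,interpolation=cv2.INTER_CUBIC))
d=pickle.load(open("scene0.pkl","rb"))["img"]
c=d[160:310,150:370]
cv2.imwrite("pics/crop_scene.png",cv2.resize(c,None,fx=3.6,fy=3.6,interpolation=cv2.INTER_CUBIC))
E
```

```text
(no output)
```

View pics/crop_top.png

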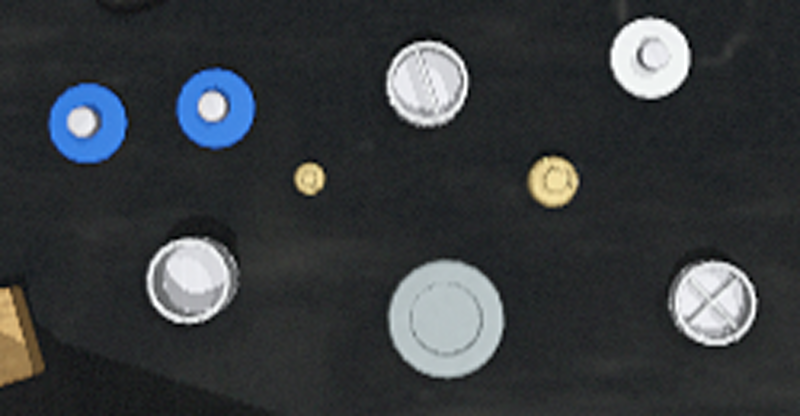

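View pics/crop_scene.png

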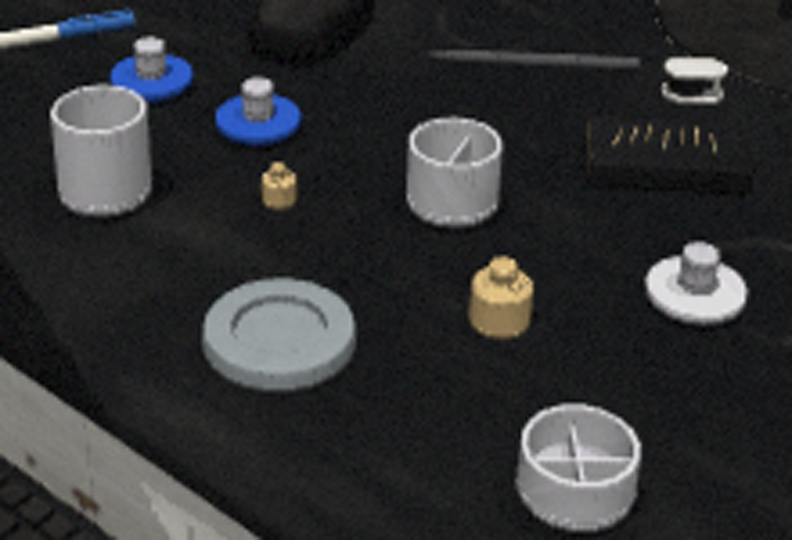

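The crops confirm all five: no partition at crop_top (192,280), one partition at (427,83), a cross at (712,303), and the only non-blue lid at (650,58). Next I fit each silhouette model in both cameras.

```bash
cat > h.py <<'E'
import numpy as np,cv2
from scipy.optimize import minimize
from bench import ctrl
def proj(d,P):
    P=np.atleast_2d(P); c=P@d["R"].T+d["t"]; q=c@d["camera_matrix"].T; return q[:,:2]/q[:,2:]
th=np.linspace(0,2*np.pi,72,endpoint=False)
def circ(x,y,z,r): return np.c_[x+r*np.cos(th),y+r*np.sin(th),0*th+z]
S=8
def sil(d,x,y,discs,o,wh):
    m=np.zeros((wh[1]*S,wh[0]*S),np.uint8)
    for (z0,r0,z1,r1) in discs:
        p=np.r_[proj(d,circ(x,y,z0,r0)),proj(d,circ(x,y,z1,r1))]
        h=cv2.convexHull(((p+0.5-o)*S).astype(np.float32))
        cv2.fillConvexPoly(m,np.round(h*16).astype(np.int32),255,shift=4)
    return cv2.resize(m,tuple(wh),interpolation=cv2.INTER_AREA).astype(float)/255
def unproj(d,uv,z):
    r=d["R"].T@np.linalg.solve(d["camera_matrix"],np.r_[uv,1]); c=-d["R"].T@d["t"]
    return (c+r*(z-c[2])/r[2])[:2]
def fit(d,x0,y0,discs,fg=None,bg=None):
    zc=np.mean([a[0] for a in discs]+[a[2] for a in discs])
    c=proj(d,[x0,y0,zc])[0]; o=np.floor(c-[32,32]).astype(int); o=np.clip(o,0,[511-64,383-64]);wh=np.array([64,64])
    g=cv2.cvtColor(d["img"],cv2.COLOR_BGR2GRAY)[o[1]:o[1]+64,o[0]:o[0]+64]
    t=(g>75).astype(np.uint8)
    n,l,st,ce=cv2.connectedComponentsWithStats(t)
    k=int(np.argmin(np.linalg.norm(ce[1:]+o-c,axis=1)))+1
    m=cv2.morphologyEx((l==k).astype(np.uint8),cv2.MORPH_CLOSE,np.ones((7,7)))
    cs,_=cv2.findContours(m,0,1);cv2.drawContours(m,cs,-1,1,-1)
    m=m.astype(float)
    f=lambda p:np.abs(sil(d,p[0],p[1],discs,o,wh)-m).sum()
    r=minimize(f,[x0,y0],method="Nelder-Mead",options=dict(initial_simplex=[[x0,y0],[x0+.008,y0],[x0,y0+.008]],xatol=1e-5,fatol=.1))
    return r.x,r.fun,m.sum()
M=dict(base=[(0,.037,.012,.037)],tall=[(5e-3,.025,.056,.025),(0,.019,.005,.019)],halves=[(5e-3,.025,.042,.025),(0,.019,.005,.019)],
 quarters=[(5e-3,.025,.030,.025),(0,.019,.005,.019)],lid=[(5e-3,.025,.010,.025),(.01,.009,.03,.009)],
 large=[(0,.015,.024,.015),(.024,.008,.034,.008)],small=[(0,.0095,.015,.0095),(.015,.006,.022,.006)])
E
python3 - <<'E'
from h import *
import pickle
D={n:pickle.load(open(n+"0.pkl","rb")) for n in("top","scene")}
px=dict(base=(289,264),tall=(209,252),halves=(283,190),quarters=(372,259),lid=(353,183),large=(323,222),small=(247,221))
for k,u in px.items():
    x=unproj(D["top"],u,.02 if k!="base" else .006)
    print(k,[(n,(np.round(r[0]*1000,1)).tolist(),round(r[1],1),r[2]) for n in D for r in [fit(D[n],*x,M[k])]])
for u in [(177,203),(217,198)]: print(unproj(D["top"],u,.02))
s=ctrl.get_state();import scipy.spatial.transform as t
print(t.Rotation.from_rotvec(s["tool_rot"]).as_matrix().round(3))
E
```

```text
base [('top', [455.9, 258.7], np.float64(40.1), np.float64(1066.0)), ('scene', [456.9, 260.4], np.float64(105.0), np.float64(1059.0))]
tall [('top', [481.7, 414.9], np.float64(29.0), np.float64(624.0)), ('scene', [482.1, 415.1], np.float64(252.8), np.float64(1105.0))]
halves [('top', [601.8, 269.9], np.float64(28.6), np.float64(558.0)), ('scene', [601.2, 269.9], np.float64(26.2), np.float64(705.0))]
quarters [('top', [466.1, 94.7], np.float64(26.4), np.float64(590.0)), ('scene', [465.5, 94.8], np.float64(36.7), np.float64(999.0))]
lid [('top', [618.8, 128.9], np.float64(24.8), np.float64(513.0)), ('scene', [618.1, 128.6], np.float64(24.0), np.float64(461.0))]
large [('top', [541.3, 191.5], np.float64(15.5), np.float64(205.0)), ('scene', [540.5, 191.2], np.float64(39.4), np.float64(314.0))]
small [('top', [543.9, 344.1], np.float64(8.0), np.float64(79.0)), ('scene', [544.0, 343.4], np.float64(20.6), np.float64(97.0))]
[0.5789256 0.4830191]
[0.58855362 0.40232571]
[[ 0.413  0.911 -0.001]
 [ 0.911 -0.413 -0.001]
 [-0.001  0.    -1.   ]]
```

```bash
cat >> h.py <<'E'
from scipy.spatial.transform import Rotation as Ro
def goto(x,y,z,yaw=None,cmd=None):
    "tool-frame scaled shift to bring measured TCP to mm target"
    s=ctrl.get_state();R=Ro.from_rotvec(s["tool_rot"]).as_matrix()
    p=s["position"]*1000
    d=R.T@(np.array([x,y,z])-p)
    y0=np.degrees(np.arctan2(R[1,0],R[0,0]))
    print("t",round(s["time"],2),"pos",p.round(1),"yaw",y0.round(2),"tilt",np.degrees(np.arccos(-R[2,2])).round(2),"F",s["ft_force"].round(2),"w",round(float(s["grip_width"]),3))
    print("shift scaled",(d/300).round(4), "" if yaw is None else ((y0-yaw)/180).round(4))
E
python3 - <<'E'
from h import *
import pickle
goto(482,415,130,30)
d=pickle.load(open("scene0.pkl","rb"))
g=cv2.cvtColor(d["img"],cv2.COLOR_BGR2GRAY)
print(g[250,200:256:2])
E
```

```text
t 0.15 pos [268.4 591.6 212.7] yaw 65.6 tilt 0.08 F [-0.08 -0.21 -1.43] w 0.997
shift scaled [-0.2414  0.8916  0.2762] 0.1978
[ 23  27  30  85 161 159 160 107 157 156 156 160 159 157 156 157 156 157
 158 154  99 160 161 162  90  26  27  28]
```

drive_tool([
  [[-0.06,0.22,0.06,0.05,0],[-0.12,0.44,0.12,0.1,0],[-0.18,0.66,0.19,0.15,0],[-0.22,0.8,0.24,0.18,0],[-0.245,0.89,0.275,0.198,0],[-0.245,0.89,0.275,0.198,0],[-0.245,0.89,0.275,0.198,0],[-0.245,0.89,0.275,0.198,0],[-0.245,0.89,0.275,0.198,0],[-0.245,0.89,0.275,0.198,0]],
])

```text
time: 1.4
position: [0.4809, 0.4154, 0.1313]
tool_rot: [-3.034, -0.814, -0.001]
ft_force: [1.4, 0.9, -0.5]
grip_width: 0.998
```

```bash
python3 - <<'E'
from h import *
goto(482,415,40,30)
a=ctrl.get_image("top");b=ctrl.get_image("scene");c=ctrl.get_image("wrist")
R=Ro.from_rotvec(ctrl.get_state()["tool_rot"]).as_matrix();p=ctrl.get_state()["position"]
ims=[]
for d in(a,b,c):
    im=d["img"].copy(); u=proj(d,[p+R@[0,0,.014],p])
    for q in u: cv2.circle(im,tuple(int(v) for v in q.round()),2,(0,0,255),-1)
    for k in circ(.482,.415,.056,.025)[::6]:
        q=proj(d,k)[0];cv2.circle(im,tuple(int(v) for v in q.round()),1,(0,255,0),-1)
    ims.append(im)
cv2.imwrite("pics/m1.png",cv2.resize(np.hstack([ims[1][130:330,80:330],ims[2][150:350,130:380]]),None,fx=1.6,fy=1.6))
cv2.imwrite("pics/m1t.png",ims[0])
E
```

```text
t 1.4 pos [480.9 415.4 131.3] yaw 30.03 tilt 0.03 F [ 1.38  0.95 -0.54] w 0.998
shift scaled [0.0024 0.0032 0.3045] 0.0002
```

View pics/m1.png

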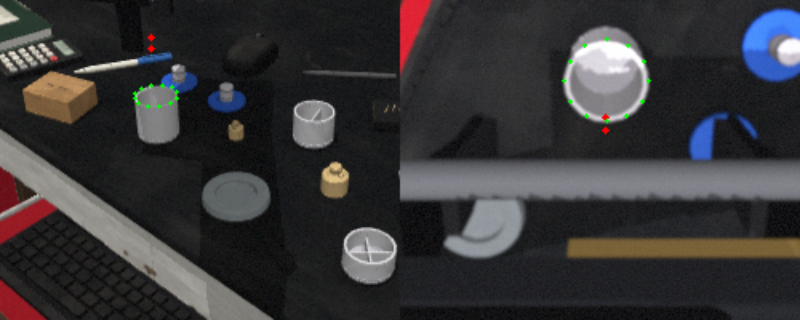

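View pics/m1t.png

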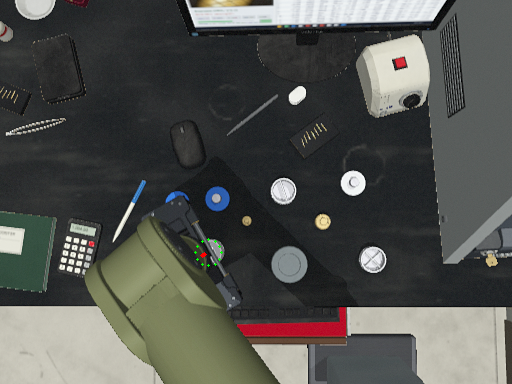

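The overlays of the pot rim (wrist crop (606,80), scene crop (157,97)) coincide with the pot, and the tool is centred over it. I'll descend and close.

drive_tool([
  [[0.002,0.003,0.1,0,0],[0.002,0.003,0.2,0,0],[0.002,0.003,0.26,0,0],[0.002,0.003,0.304,0,0],[0.002,0.003,0.304,0,0],[0.002,0.003,0.304,0,60],[0.002,0.003,0.304,0,120],[0.002,0.003,0.304,0,180],[0.002,0.003,0.304,0,255],[0.002,0.003,0.304,0,255],[0.002,0.003,0.304,0,255],[0.002,0.003,0.304,0,255]],
], grip_force=25)

```text
time: 3.05
position: [0.4825, 0.4143, 0.0401]
tool_rot: [-3.035, -0.812, -0.001]
ft_force: [1.2, 0.3, 1.2]
grip_width: 0.562
```

```bash
python3 - <<'E'
from h import *
goto(456.2,259,120)
E
```

```text
t 3.05 pos [482.5 414.3  40.1] yaw 29.96 tilt 0.02 F [1.15 0.29 1.16] w 0.562
shift scaled [-0.3343  0.4049 -0.2665]
```

Gripped, opening about 49 mm. Next I lift and carry it over the base.

drive_tool([
  [[0,0,-0.08,0,255],[0,0,-0.18,0,255],[0,0,-0.2,0,255],[-0.08,0.1,-0.2,0,255],[-0.16,0.2,-0.2,0,255],[-0.24,0.3,-0.2,0,255],[-0.31,0.37,-0.2,0,255],[-0.334,0.405,-0.2,0,255],[-0.334,0.405,-0.2,0,255],[-0.334,0.405,-0.2,0,255],[-0.334,0.405,-0.2,0,255],[-0.334,0.405,-0.2,0,255]],
])

```text
time: 4.55
position: [0.4561, 0.2597, 0.0998]
tool_rot: [-3.034, -0.814, -0.0]
ft_force: [-0.2, 0.4, -1.3]
grip_width: 0.561
```

```bash
python3 - <<'E'
from h import *
import pickle
D={n:pickle.load(open(n+"0.pkl","rb")) for n in("top","scene")}
for p in [(456.2,259)]: goto(*p,47)
z=60
b=ctrl.get_image("scene");c=ctrl.get_image("wrist");s=ctrl.get_state()["position"]
ims=[]
for d in(b,c):
    im=d["img"].copy()
    im=cv2.resize(im,None,fx=2,fy=2)
    for P,col in((circ(.4562,.259,.012,.037),(0,255,0)),(circ(.4562,.259,.012,.022),(0,255,0)),(circ(s[0],s[1],s[2]-.04+.056,.025),(0,0,255)),(circ(s[0],s[1],s[2]-.04+.005,.025),(0,0,255))):
        cv2.polylines(im,[(proj(d,P)*2+1).round().astype(int)],True,col,1)
    ims.append(im)
cv2.imwrite("pics/m2.png",ims[0][200:700,150:800]);cv2.imwrite("pics/m2w.png",ims[1][200:760,100:900])
d=D["scene"];im=cv2.resize(d["img"],None,fx=4,fy=4,interpolation=cv2.INTER_CUBIC)
for P in((circ(.4562,.259,.012,.037)),(circ(.4562,.259,.0,.037)),(circ(.4562,.259,.012,.022))):cv2.polylines(im,[(proj(d,P)*4+2).round().astype(int)],True,(0,255,0),1)
d=D["top"];im2=cv2.resize(d["img"],None,fx=4,fy=4,interpolation=cv2.INTER_CUBIC)
for P in((circ(.4562,.259,.012,.037)),(circ(.4562,.259,.0,.037)),(circ(.4562,.259,.012,.022))):cv2.polylines(im2,[(proj(d,P)*4+2).round().astype(int)],True,(0,255,0),1)
cv2.imwrite("pics/base.png",np.hstack([im[900:1150,760:1060],im2[930:1180,1000:1300]]))
E
```

```text
t 4.55 pos [456.1 259.7  99.8] yaw 30.03 tilt 0.0 F [-0.17  0.37 -1.28] w 0.561
shift scaled [-0.001   0.0022  0.1759]
```

View pics/m2.png

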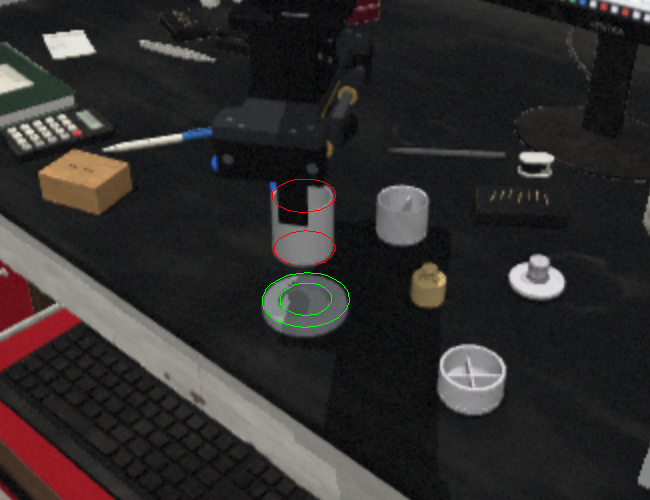

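View pics/base.png

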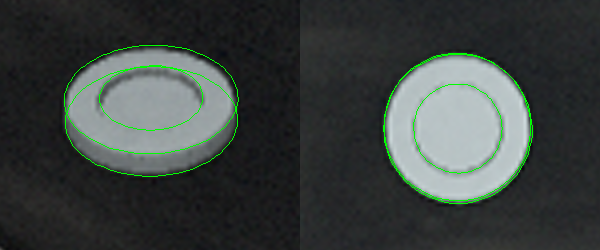

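View pics/m2w.png

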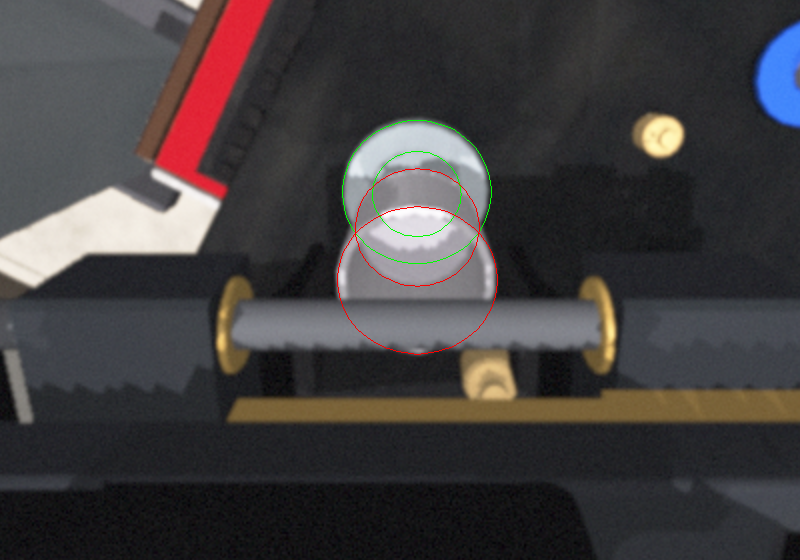

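The base outline fits in both views (scene base centre about (226,248)), and the held pot matches the tool axis. Now I lower it.

drive_tool([
  [[0,0.001,0.05,0,255],[0,0.001,0.1,0,255],[0,0.001,0.13,0,255],[0,0.001,0.15,0,255],[0,0.001,0.16,0,255],[0,0.001,0.168,0,255],[0,0.001,0.175,0,255],[0,0.001,0.175,0,255],[0,0.001,0.175,0,255]],
])

```text
time: 5.78
position: [0.4564, 0.2588, 0.0476]
tool_rot: [-3.035, -0.812, -0.001]
ft_force: [0.2, -0.4, -0.9]
grip_width: 0.562
```

```bash
python3 - <<'E'
from h import *
goto(456.2,259,47)
d=ctrl.get_image("scene");cv2.imwrite("pics/m3.png",cv2.resize(d["img"][160:300,130:330],None,fx=4,fy=4))
E
```

```text
t 5.78 pos [456.4 258.8  47.6] yaw 29.97 tilt 0.03 F [ 0.18 -0.38 -0.87] w 0.562
shift scaled [-0.0004 -0.0009  0.0019]
```

View pics/m3.png

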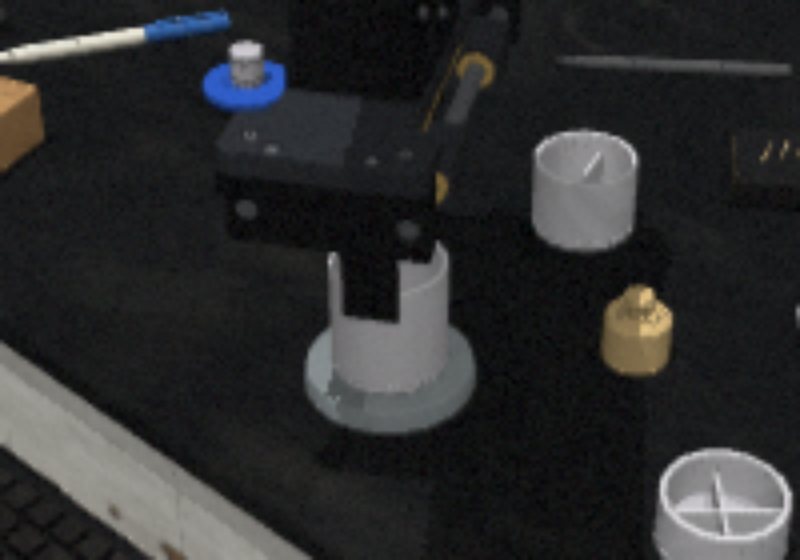

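The pot stands in the recess with no gap visible at (390,385) in the crop. I'll release it and move above the halves pot.

drive_tool([
  [[0,0,0,0,180],[0,0,0,0,100],[0,0,0,0,0],[0,0,0,0,0],[0,0,0,0,0],[0,0,-0.06,0,0],[0,0,-0.16,0,0],[0,0,-0.26,0,0],[0,0,-0.275,0,0],[0.13,0.06,-0.275,0,0],[0.26,0.13,-0.275,0,0],[0.38,0.19,-0.275,0,0],[0.435,0.21,-0.275,0,0],[0.435,0.21,-0.275,0,0],[0.435,0.21,-0.275,0,0],[0.435,0.21,-0.275,0,0]],
])

```text
time: 7.82
position: [0.5999, 0.2695, 0.13]
tool_rot: [-3.034, -0.813, 0.001]
ft_force: [-0.2, 0.1, -0.3]
grip_width: 1.0
```

```bash
python3 - <<'E'
from h import *
goto(601.6,269.9,26)
D={n:ctrl.get_image(n) for n in("scene","wrist","top")}
o=[]
for n in("scene","wrist"):
    d=D[n];im=cv2.resize(d["img"],None,fx=2,fy=2)
    for P,col in((circ(.4562,.259,.063,.025),(0,255,0)),(circ(.4562,.259,.012,.025),(0,255,0)),(circ(.6016,.2699,.042,.025),(0,0,255))):
        cv2.polylines(im,[(proj(d,P)*2+1).round().astype(int)],True,col,1)
    o.append(im)
cv2.imwrite("pics/m4.png",np.hstack([o[0][300:600,350:700],o[1][100:400,300:750]]))
for n in("top","scene"):
    print(n,fit(D[n],.4562,.259,[(.012,.025,.063,.025)]),fit(D[n],.4562,.259,[(.012,.025,.063,.025),(0,.037,.012,.037)]))
E
```

```text
t 7.83 pos [599.9 269.5 130. ] yaw 30.01 tilt 0.03 F [-0.19  0.14 -0.35] w 1.0
shift scaled [0.0057 0.002  0.3467] 
top (array([0.45437943, 0.27121012]), np.float64(200.14509803921567), np.float64(654.0)) (array([0.4553799 , 0.25971876]), np.float64(445.6549019607843), np.float64(654.0))
scene (array([0.43857522, 0.24265497]), np.float64(575.9450980392156), np.float64(1776.0)) (array([0.45713578, 0.26117087]), np.float64(130.08235294117648), np.float64(1687.0))
```

View pics/m4.png

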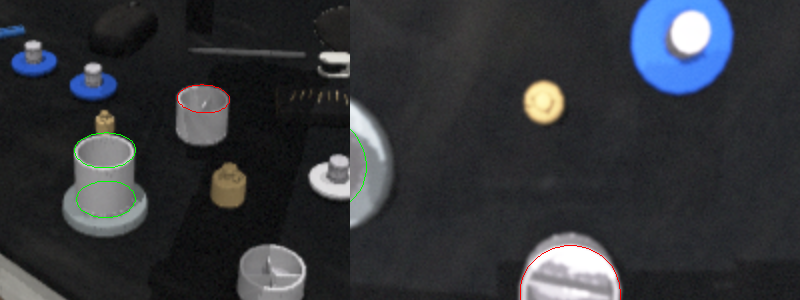

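The tall pot's rim coincides with the seated prediction, scene crop (105,151), and the halves pot matches too. Descending on the halves pot.

drive_tool([
  [[0.005,0.002,0.1,0,0],[0.005,0.002,0.2,0,0],[0.005,0.002,0.29,0,0],[0.005,0.002,0.346,0,0],[0.005,0.002,0.346,0,0],[0.005,0.002,0.346,0,60],[0.005,0.002,0.346,0,120],[0.005,0.002,0.346,0,180],[0.005,0.002,0.346,0,255],[0.005,0.002,0.346,0,255],[0.005,0.002,0.346,0,255],[0.005,0.002,0.346,0,255]],
], grip_force=25)

```text
time: 9.48
position: [0.6025, 0.2696, 0.0264]
tool_rot: [-3.035, -0.812, -0.0]
ft_force: [-0.0, -0.9, 3.0]
grip_width: 0.566
```

```bash
python3 - <<'E'
from h import *
goto(456.3,259,120)
E
```

```text
t 9.47 pos [602.5 269.6  26.4] yaw 29.96 tilt 0.02 F [-0.05 -0.92  2.97] w 0.566
shift scaled [-0.4398 -0.2129 -0.3122]
```

drive_tool([
  [[0,0,-0.08,0,255],[0,0,-0.18,0,255],[0,0,-0.28,0,255],[0,0,-0.312,0,255],[-0.1,-0.05,-0.312,0,255],[-0.2,-0.1,-0.312,0,255],[-0.3,-0.15,-0.312,0,255],[-0.4,-0.19,-0.312,0,255],[-0.438,-0.211,-0.312,0,255],[-0.438,-0.211,-0.312,0,255],[-0.438,-0.211,-0.312,0,255],[-0.438,-0.211,-0.312,0,255]],
])

```text
time: 10.98
position: [0.458, 0.2586, 0.1196]
tool_rot: [3.035, 0.811, 0.001]
ft_force: [-0.5, -0.1, -2.2]
grip_width: 0.564
```

```bash
cat >> h.py <<'E'
def overlay(fn,held_rel,h,ztop,rc):
    s=ctrl.get_state()["position"]; o=[]
    for n in("scene","wrist"):
        d=ctrl.get_image(n);im=cv2.resize(d["img"],None,fx=2,fy=2,interpolation=cv2.INTER_CUBIC)
        zz=s[2]-held_rel
        for P,col in((circ(.4562,.259,ztop,.025),(0,255,0)),(circ(s[0],s[1],zz+h,rc),(0,0,255)),(circ(s[0],s[1],zz+.005,.025),(0,0,255))):
            cv2.polylines(im,[(proj(d,P)*2+1).round().astype(int)],True,col,1)
        o.append(im)
    cv2.imwrite(fn,np.hstack([o[0][200:600,250:650],o[1][250:650,330:730]]))
E
python3 - <<'E'
from h import *
goto(456.3,259,84)
overlay("pics/m5.png",.0264,.042,.063,.025)
E
```

```text
t 10.97 pos [458.  258.6 119.6] yaw 29.91 tilt 0.03 F [-0.54 -0.07 -2.16] w 0.564
shift scaled [-0.0043 -0.0041  0.1185]
```

View pics/m5.png

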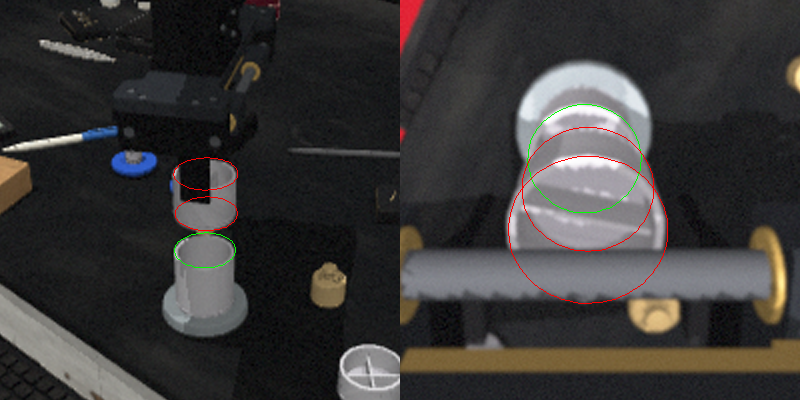

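```bash
python3 - <<'E'
from h import *
P=[]
for i in range(4):
    ctrl.get_image("top"); P.append(ctrl.get_state()["position"]*1000)
print(np.round(P,1)); goto(456.3,259,84.5)
E
```

```text
[[457.5 258.6 119.6]
 [457.3 258.6 119.5]
 [457.2 258.7 119.6]
 [457.2 258.7 119.6]]
t 11.28 pos [457.2 258.7 119.6] yaw 29.95 tilt 0.0 F [ 0.57 -0.28 -0.59] w 0.562
shift scaled [-0.002  -0.0023  0.117 ]
```

drive_tool([
  [[-0.002,-0.002,0.03,0,255],[-0.002,-0.002,0.06,0,255],[-0.002,-0.002,0.08,0,255],[-0.002,-0.002,0.095,0,255],[-0.002,-0.002,0.105,0,255],[-0.002,-0.002,0.112,0,255],[-0.002,-0.002,0.117,0,255],[-0.002,-0.002,0.117,0,255],[-0.002,-0.002,0.117,0,255]],
])

```text
time: 12.4
position: [0.4563, 0.2591, 0.0848]
tool_rot: [-3.035, -0.812, -0.001]
ft_force: [0.1, -0.6, -0.5]
grip_width: 0.566
```

```bash
python3 - <<'E'
from h import *
goto(456.3,259,84.4)
overlay("pics/m6.png",.0264,.042,.063,.025)
E
```

```text
t 12.4 pos [456.3 259.1  84.8] yaw 29.97 tilt 0.03 F [ 0.14 -0.64 -0.48] w 0.566
shift scaled [-0.      0.0002  0.0012]
```

View pics/m6.png

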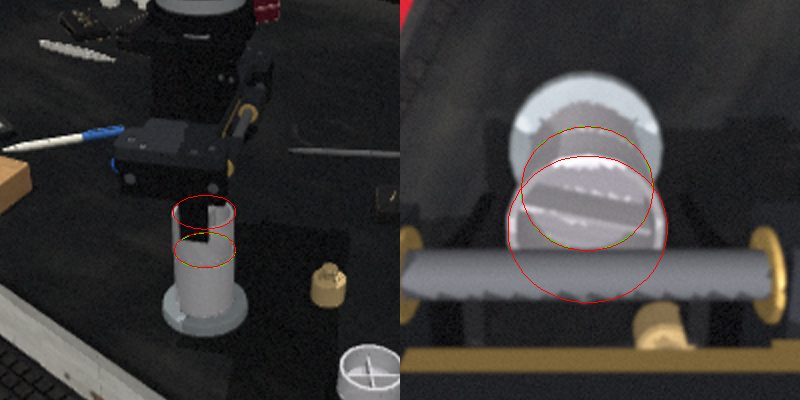

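It is seated with no gap at the joint, (204,250) in the crop. I'll release it and go above the quarters pot.

drive_tool([
  [[0,0,0,0,180],[0,0,0,0,100],[0,0,0,0,0],[0,0,0,0,0],[0,0,0,0,0],[0,0,-0.06,0,0],[0,0,-0.16,0,0],[0,0,-0.24,0,0],[0,0,-0.25,0,0],[-0.05,0.1,-0.25,0,0],[-0.11,0.22,-0.25,0,0],[-0.17,0.34,-0.25,0,0],[-0.22,0.44,-0.25,0,0],[-0.246,0.49,-0.25,0,0],[-0.246,0.49,-0.25,0,0],[-0.246,0.49,-0.25,0,0],[-0.246,0.49,-0.25,0,0]],
])

```text
time: 14.62
position: [0.4655, 0.0962, 0.1594]
tool_rot: [-3.034, -0.816, 0.0]
ft_force: [0.1, 0.3, -0.4]
grip_width: 0.996
```

```bash
python3 - <<'E'
from h import *
D={n:ctrl.get_image(n) for n in("scene","wrist","top")}
o=[]
for n in("scene","wrist"):
    d=D[n];im=cv2.resize(d["img"],None,fx=2,fy=2)
    for P,col in((circ(.4562,.259,.1,.025),(0,255,0)),(circ(.4562,.259,.063,.025),(0,255,0)),(circ(.4659,.0947,.030,.025),(0,0,255))):
        cv2.polylines(im,[(proj(d,P)*2+1).round().astype(int)],True,col,1)
    o.append(im)
cv2.imwrite("pics/m7.png",np.hstack([o[0][200:600,350:700],o[1][150:550,300:750]]))
cv2.imwrite("pics/m7t.png",D["top"]["img"])
goto(465.9,94.7,20)
E
```

```text
t 14.78 pos [465.6  95.5 159.5] yaw 30.04 tilt 0.01 F [-0.8   0.32 -0.48] w 1.004
shift scaled [-4.000e-04  3.000e-03  4.649e-01]
```

View pics/m7.png

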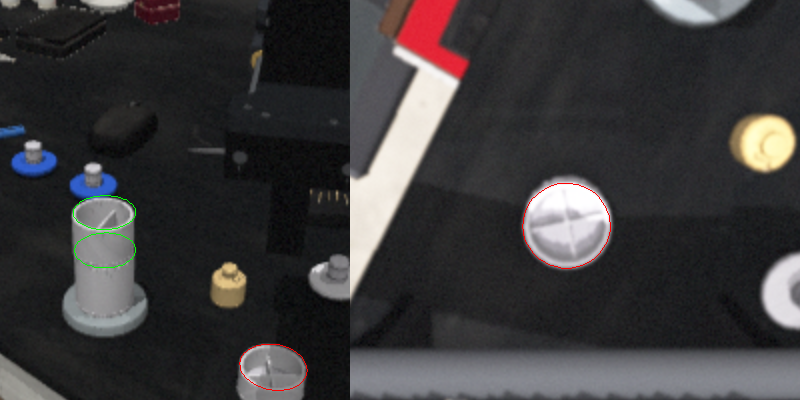

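View pics/m7t.png

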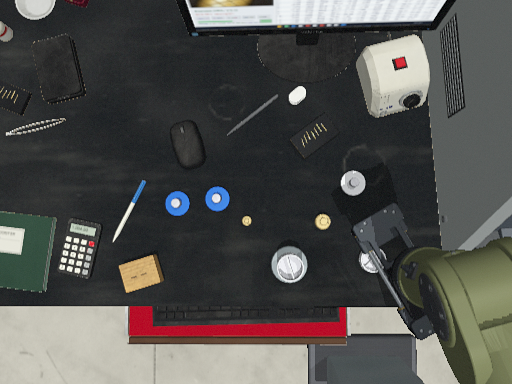

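```bash
python3 - <<'E'
from h import *
cv2.imwrite("pics/m8.png",ctrl.get_image("scene")["img"])
t=ctrl.get_image("top")
for u in [(443,262),(430,100),(455,10)]: print(unproj(t,u,0))
E
```

```text
[ 0.45886757 -0.04968265]
[ 0.78891384 -0.03320247]
[ 0.97823807 -0.08995478]
```

View pics/m8.png

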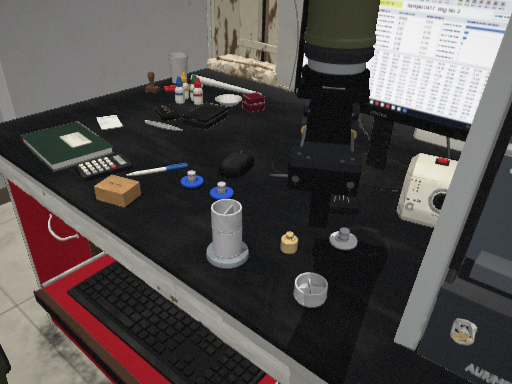

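The arm is clear of the case, whose corner is at (0.46,-0.05). The rim overlays match for both the tower and the quarters pot, so I descend.

drive_tool([
  [[0,0.002,0.1,0,0],[0,0.002,0.2,0,0],[0,0.002,0.3,0,0],[0,0.002,0.4,0,0],[0,0.002,0.45,0,0],[0,0.002,0.464,0,0],[0,0.002,0.464,0,0],[0,0.002,0.464,0,60],[0,0.002,0.464,0,120],[0,0.002,0.464,0,180],[0,0.002,0.464,0,255],[0,0.002,0.464,0,255],[0,0.002,0.464,0,255],[0,0.002,0.464,0,255]],
], grip_force=25)

```text
time: 16.62
position: [0.4671, 0.0946, 0.0212]
tool_rot: [-3.035, -0.812, -0.004]
ft_force: [0.6, -0.0, 1.6]
grip_width: 0.283
```

```bash
python3 - <<'E'
from h import *
goto(456.3,259,150)
E
```

```text
t 16.62 pos [467.1  94.6  21.2] yaw 29.96 tilt 0.13 F [ 0.63 -0.05  1.63] w 0.283
shift scaled [ 0.2436 -0.4926 -0.429 ]
```

The opening is 25 mm, not 50, so something went wrong. I'll look before moving.

```bash
python3 - <<'E'
from h import *
D={n:ctrl.get_image(n) for n in("scene","wrist","top")}
o=[]
for n in("scene","wrist"):
    d=D[n];im=cv2.resize(d["img"],None,fx=2,fy=2)
    for P,col in((circ(.4659,.0947,.030,.025),(0,0,255)),):
        cv2.polylines(im,[(proj(d,P)*2+1).round().astype(int)],True,col,1)
    o.append(im)
cv2.imwrite("pics/m9.png",np.hstack([o[0][350:750,450:800],o[1][250:650,300:750]]))
goto(456,259,150)
E
```

```text
t 16.77 pos [465.7  94.2  20.2] yaw 29.97 tilt 0.02 F [0.32 0.   0.81] w 0.147
shift scaled [ 0.2462 -0.4922 -0.4327]
```

View pics/m9.png

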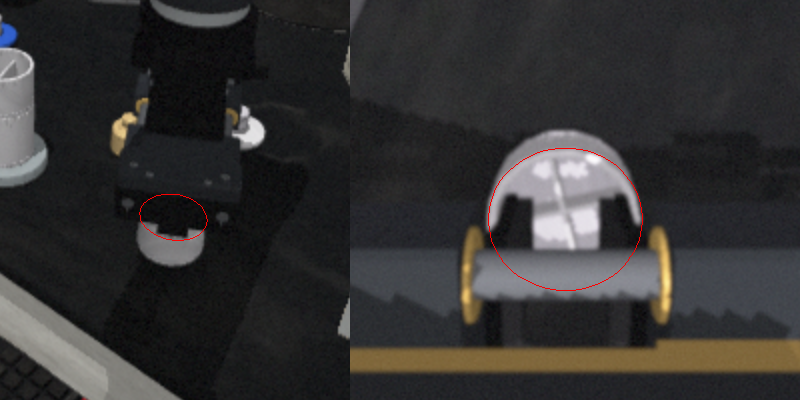

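```bash
python3 - <<'E'
from h import *
D={n:ctrl.get_image(n) for n in("scene","wrist")}
a=cv2.resize(D["scene"]["img"][245:320,270:345],(400,400),interpolation=cv2.INTER_CUBIC)
b=cv2.resize(D["wrist"]["img"][170:270,210:310],(400,400),interpolation=cv2.INTER_CUBIC)
o=np.hstack([a,b]);o=np.clip((o/255.)**.6*255,0,255).astype(np.uint8)
cv2.imwrite("pics/m10.png",o)
goto(456,259,150)
print(ctrl.get_state()["qd"])
E
```

```text
t 16.88 pos [465.3  94.1  19.9] yaw 29.97 tilt 0.07 F [ 0.01 -0.09 -0.54] w 0.06
shift scaled [ 0.2472 -0.4919 -0.4338] 
[-0.00042921  0.00109835 -0.0008681   0.00018938  0.00051765 -0.00161083
  0.00072581]
```

View pics/m10.png

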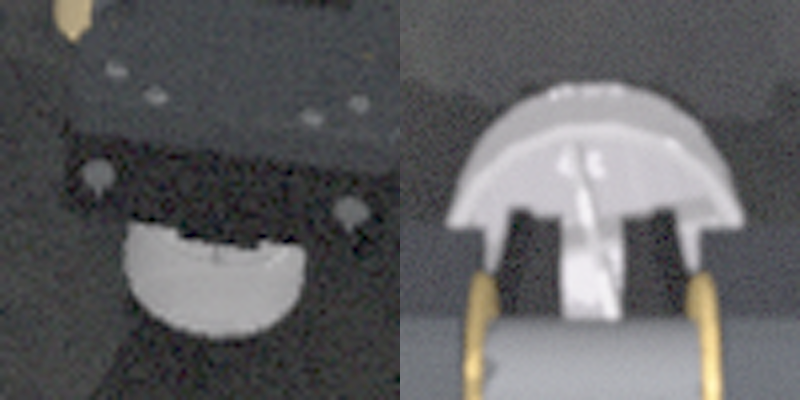

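The pot seems to have tilted, with the fingers now inside its outline. I'll loosen a little (about 19 mm), rise straight up and look again.

drive_tool([
  [[0,0,0,0,200],[0,0,0,0,200],[0,0,0,0,200],[0,0,-0.02,0,200],[0,0,-0.05,0,200],[0,0,-0.1,0,200],[0,0,-0.16,0,200],[0,0,-0.24,0,200],[0,0,-0.33,0,200],[0,0,-0.43,0,200],[0,0,-0.43,0,200]],
], grip_force=5)

```text
time: 18.25
position: [0.468, 0.0947, 0.1528]
tool_rot: [-3.034, -0.812, -0.01]
ft_force: [-0.6, -0.2, 1.0]
grip_width: 0.217
```

```bash
python3 - <<'E'
from h import *
D={n:ctrl.get_image(n) for n in("scene","wrist","top")}
a=cv2.resize(D["scene"]["img"][220:340,250:370],(400,400),interpolation=cv2.INTER_CUBIC)
b=cv2.resize(D["wrist"]["img"][170:270,210:310],(400,400),interpolation=cv2.INTER_CUBIC)
o=np.hstack([a,b]);o=np.clip((o/255.)**.6*255,0,255).astype(np.uint8)
cv2.imwrite("pics/m11.png",o)
import pickle;pickle.dump(D,open("d11.pkl","wb"))
goto(456,259,150)
E
```

```text
t 18.4 pos [465.5  94.2 149.1] yaw 29.97 tilt 0.03 F [-0.15  0.26  0.18] w 0.213
shift scaled [ 0.2471 -0.4918 -0.003 ]
```

View pics/m11.png

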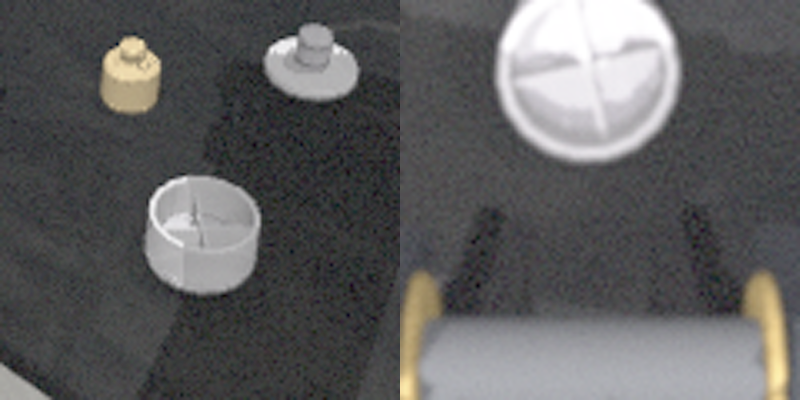

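```bash
python3 - <<'E'
from h import *
import pickle
D=pickle.load(open("d11.pkl","rb"))
for n in("scene","wrist"): print(n,fit(D[n],.450,.11,M["quarters"]),fit(D[n],.466,.095,M["quarters"]))
d=D["scene"];print(unproj(d,(250+203*.3,220+212*.3),.03))
cv2.imwrite("pics/m12.png",D["top"]["img"][200:330,280:480].repeat(4,0).repeat(4,1))
E
```

```text
scene (array([0.46479543, 0.09358728]), np.float64(37.58039215686274), np.float64(1004.0)) (array([0.46434794, 0.094031  ]), np.float64(41.34901960784314), np.float64(995.0))
wrist (array([0.46478191, 0.09483886]), np.float64(77.49803921568628), np.float64(1381.0)) (array([0.46557838, 0.09400966]), np.float64(115.61176470588235), np.float64(1777.0))
[0.46372582 0.09337569]
```

View pics/m12.png

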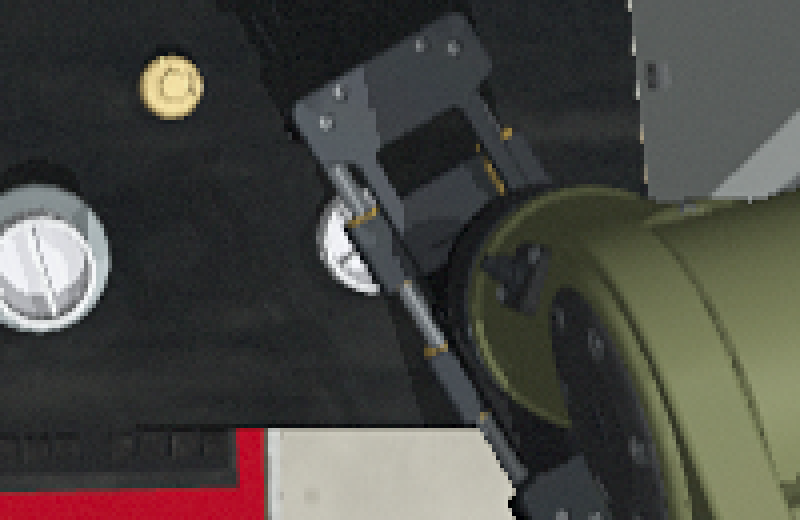

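The pot is still upright in its place, moved about 1 mm. So the fingers closed over its rim, which suggests the tips sit higher than I assumed. I'll measure the fingertip height in the scene view.

```bash
python3 - <<'E'
from h import *
s=ctrl.get_state();d=ctrl.get_image("scene")
R=Ro.from_rotvec(s["tool_rot"]).as_matrix();p=s["position"];w=s["grip_width"]*.087/2
F=6
c=proj(d,p)[0];x0,y0=int(c[0])-50,int(c[1])-45
im=cv2.resize(d["img"][y0:y0+90,x0:x0+100],None,fx=F,fy=F,interpolation=cv2.INTER_CUBIC)
im=np.clip((im/255.)**.45*255,0,255).astype(np.uint8)
for sx in(-1,1):
  for z,col in((.014,(0,0,255)),(0,(0,255,255)),(-.005,(0,255,0)),(-.02,(255,0,0))):
    for xx in (w,w+.012):
      q=((proj(d,p+R@[sx*xx,0,z])[0]-[x0,y0])*F+F/2).round().astype(int);cv2.circle(im,tuple(int(v) for v in q),3,col,-1)
cv2.imwrite("pics/m13.png",im);print(p,w)
E
```

```text
[0.46547259 0.09415034 0.14908426] 0.009282309955477987
```

View pics/m13.png

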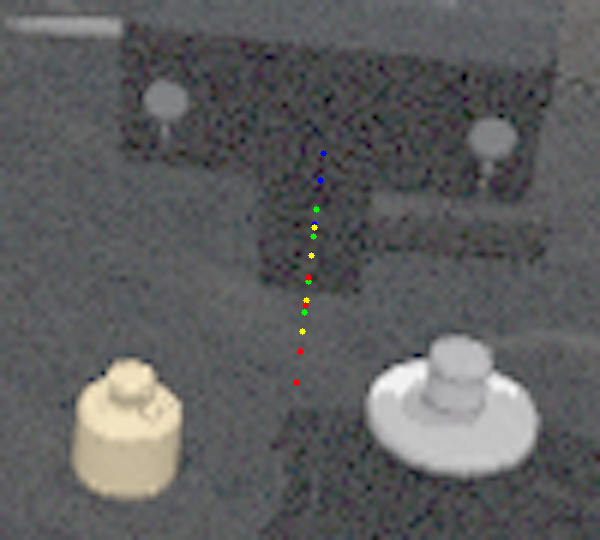

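The fingertips show about 18 mm higher than the nominal tip points (finger bottom at (311,290), expected near y=351-382). That means tip is about TCP + 5 mm, which explains the slip over the 30 mm pot. I'll open, go lower, and check before closing.

drive_tool([
  [[0,0,0,0,100],[0,0,0,0,0],[0,0,0,0,0],[0,0,0,0,0],[0,0,0,0,0],[0,0,0,0,0],[0,0,0.1,0,0],[0,0,0.2,0,0],[0,0,0.3,0,0],[0,0,0.38,0,0],[0,0,0.42,0,0],[0,0,0.44,0,0],[0,0,0.45,0,0],[0,0,0.45,0,0],[0,0,0.45,0,0]],
], grip_force=25)

```text
time: 20.32
position: [0.4665, 0.0944, 0.015]
tool_rot: [-3.035, -0.812, -0.002]
ft_force: [-0.5, 0.2, 0.7]
grip_width: 1.0
```

```bash
cat >> h.py <<'E'
def tips(fn,extra=()):
    s=ctrl.get_state();d=ctrl.get_image("scene")
    R=Ro.from_rotvec(s["tool_rot"]).as_matrix();p=s["position"];w=s["grip_width"]*.087/2
    F=6;c=proj(d,p)[0];x0,y0=int(c[0])-50,int(c[1])-50
    im=cv2.resize(d["img"][y0:y0+100,x0:x0+100],None,fx=F,fy=F,interpolation=cv2.INTER_CUBIC)
    im=np.clip((im/255.)**.45*255,0,255).astype(np.uint8)
    for sx in(-1,1):
      for z,col in((.014,(0,0,255)),(0,(0,255,255)),(-.005,(0,255,0))):
        for xx in (w,w+.012):
          q=((proj(d,p+R@[sx*xx,0,z])[0]-[x0,y0])*F+F/2).round().astype(int);cv2.circle(im,tuple(int(v) for v in q),3,col,-1)
    cv2.imwrite(fn,im);print(p,w)
E
python3 - <<'E'
from h import *
goto(465,94.2,10); tips("pics/m14.png")
E
```

```text
t 20.32 pos [466.5  94.4  15. ] yaw 29.96 tilt 0.07 F [-0.48  0.15  0.69] w 1.0
shift scaled [-0.0047 -0.0018  0.0165] 
[0.46647209 0.09442925 0.01496003] 0.043516991617876304
```

View pics/m14.png

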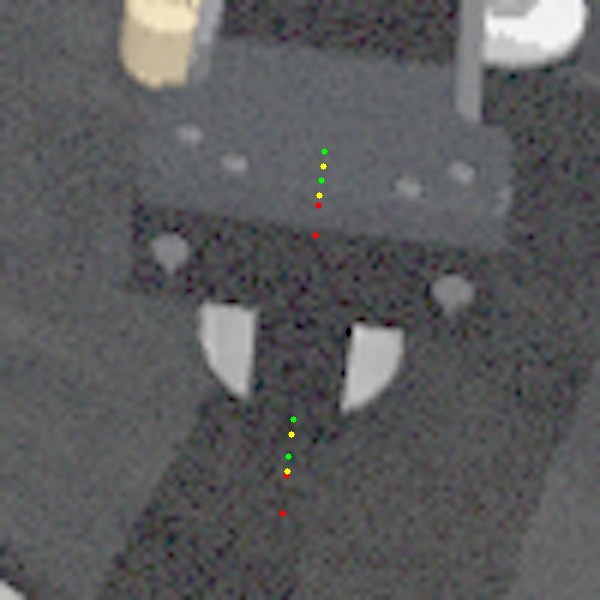

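drive_tool([
  [[-0.003,-0.001,0.004,0,0],[-0.003,-0.001,0.006,0,0],[-0.003,-0.001,0.008,0,0],[-0.003,-0.001,0.008,0,0]],
])

```text
time: 20.88
position: [0.465, 0.094, 0.0119]
tool_rot: [3.035, 0.812, -0.0]
ft_force: [0.2, 0.8, -0.9]
grip_width: 1.003
```

```bash
python3 - <<'E'
from h import *
goto(465,94.2,8)
E
```

```text
t 20.88 pos [465.   94.   11.9] yaw 29.96 tilt 0.0 F [ 0.18  0.75 -0.89] w 1.003
shift scaled [ 0.0003 -0.0005  0.013 ]
```

No contact at z = 12, where the nominal tip would already be below the desk. I'll go down to 8 mm and grip.

drive_tool([
  [[0,0,0.004,0,0],[0,0,0.008,0,0],[0,0,0.012,0,0],[0,0,0.012,0,0]],
])

```text
time: 21.38
position: [0.4649, 0.094, 0.0082]
tool_rot: [3.035, 0.812, -0.0]
ft_force: [-0.9, -0.3, -0.6]
grip_width: 0.998
```

drive_tool([
  [[0,0,0,0,60],[0,0,0,0,120],[0,0,0,0,180],[0,0,0,0,255],[0,0,0,0,255],[0,0,0,0,255],[0,0,0,0,255],[0,0,0,0,255]],
], grip_force=25)

```text
time: 22.38
position: [0.4651, 0.0941, 0.0084]
tool_rot: [-3.035, -0.812, -0.0]
ft_force: [-0.2, -0.4, 0.5]
grip_width: 0.561
```

```bash
python3 - <<'E'
from h import *
goto(456.3,259,136); tips("pics/m15.png")
E
```

```text
t 22.38 pos [465.1  94.1   8.4] yaw 29.97 tilt 0.02 F [-0.23 -0.38  0.46] w 0.561
shift scaled [ 0.2492 -0.4908 -0.4252] 
[0.46509976 0.09410781 0.00841834] 0.024408748868929745
```

View pics/m15.png

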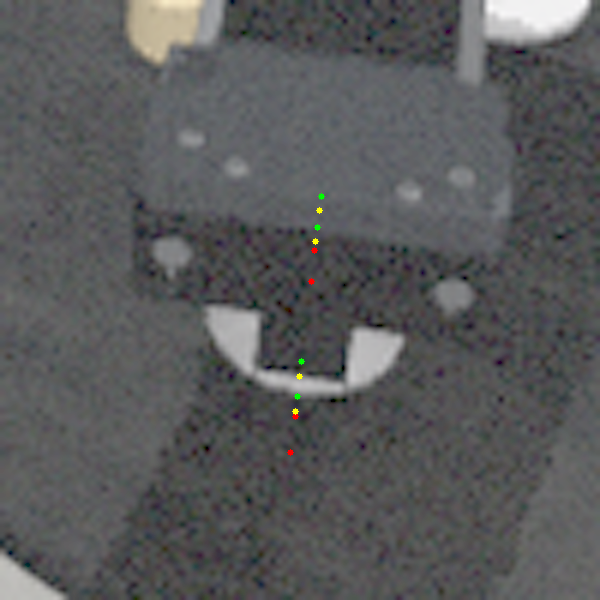

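Gripped at 49 mm (finger end at (300,375) on the pot wall). Lifting and carrying it over the tower.

drive_tool([
  [[0,0,-0.06,0,255],[0,0,-0.15,0,255],[0,0,-0.25,0,255],[0,0,-0.35,0,255],[0,0,-0.42,0,255],[0.04,-0.08,-0.42,0,255],[0.1,-0.2,-0.42,0,255],[0.16,-0.31,-0.42,0,255],[0.21,-0.42,-0.42,0,255],[0.24,-0.475,-0.42,0,255],[0.248,-0.49,-0.42,0,255],[0.248,-0.49,-0.42,0,255],[0.248,-0.49,-0.42,0,255],[0.248,-0.49,-0.42,0,255],[0.248,-0.49,-0.42,0,255]],
])

```text
time: 24.3
position: [0.4562, 0.258, 0.1345]
tool_rot: [-3.035, -0.811, -0.0]
ft_force: [0.9, -0.1, 0.3]
grip_width: 0.56
```

```bash
python3 - <<'E'
from h import *
goto(456.3,259,103.7)
overlay("pics/m16.png",.0083,.030,.100,.025)
goto(456.3,259,103.7)
E
```

```text
t 24.3 pos [456.2 258.  134.5] yaw 29.92 tilt 0.01 F [ 0.87 -0.1   0.26] w 0.56
shift scaled [ 0.0018 -0.0026  0.1027] 
t 24.4 pos [456.1 258.3 134.5] yaw 29.94 tilt 0.01 F [-0.61  0.46 -0.31] w 0.558
shift scaled [ 0.0016 -0.0017  0.1026]
```

View pics/m16.png

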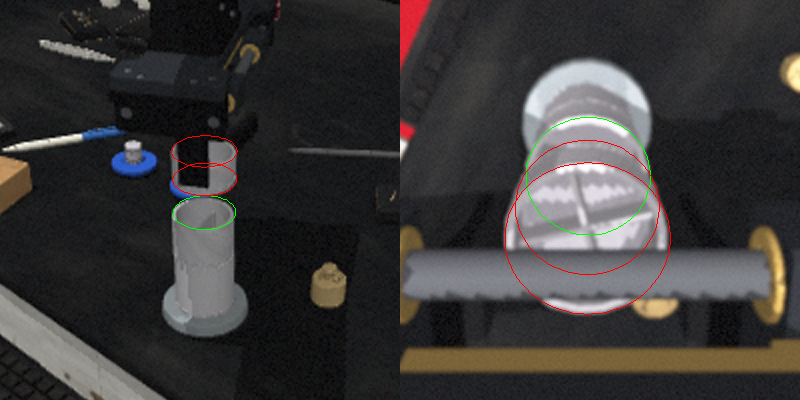

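Both outlines line up (scene crop: held pot (204,165), tower rim (204,213)). Lowering.

drive_tool([
  [[0.001,-0.001,0.03,0,255],[0.001,-0.001,0.055,0,255],[0.001,-0.001,0.075,0,255],[0.001,-0.001,0.085,0,255],[0.001,-0.001,0.093,0,255],[0.001,-0.001,0.099,0,255],[0.001,-0.001,0.103,0,255],[0.001,-0.001,0.103,0,255],[0.001,-0.001,0.103,0,255]],
])

```text
time: 25.52
position: [0.4563, 0.2591, 0.1036]
tool_rot: [-3.035, -0.812, -0.001]
ft_force: [-0.7, 0.2, -1.4]
grip_width: 0.564
```

```bash
python3 - <<'E'
from h import *
goto(456.3,259,103.3)
overlay("pics/m17.png",.0083,.030,.100,.025)
E
```

```text
t 25.52 pos [456.3 259.1 103.6] yaw 29.97 tilt 0.02 F [-0.66  0.24 -1.45] w 0.564
shift scaled [0.     0.0003 0.0011]
```

View pics/m17.png

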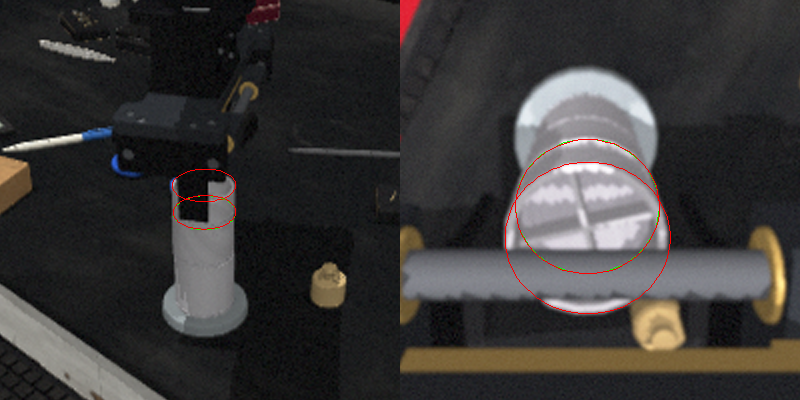

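Seated. I'll release it and go above the lid.

drive_tool([
  [[0,0,0,0,180],[0,0,0,0,100],[0,0,0,0,0],[0,0,0,0,0],[0,0,0,0,0],[0,0,-0.06,0,0],[0,0,-0.14,0,0],[0,0,-0.2,0,0],[0,0,-0.22,0,0],[0.04,0.1,-0.22,0,0],[0.09,0.23,-0.22,0,0],[0.14,0.36,-0.22,0,0],[0.19,0.49,-0.22,0,0],[0.23,0.6,-0.22,0,0],[0.25,0.646,-0.22,0,0],[0.25,0.646,-0.22,0,0],[0.25,0.646,-0.22,0,0],[0.25,0.646,-0.22,0,0]],
])

```text
time: 27.88
position: [0.6171, 0.1302, 0.1696]
tool_rot: [-3.033, -0.815, 0.0]
ft_force: [-0.0, -0.0, 0.3]
grip_width: 0.999
```

```bash
python3 - <<'E'
from h import *
D={n:ctrl.get_image(n) for n in("scene","wrist","top")}
o=[]
for n in("scene","wrist"):
    d=D[n];im=cv2.resize(d["img"],None,fx=2,fy=2,interpolation=cv2.INTER_CUBIC)
    for P,col in((circ(.4562,.259,.125,.025),(0,255,0)),(circ(.4562,.259,.1,.025),(0,255,0)),(circ(.6185,.1288,.030,.009),(0,0,255)),(circ(.6185,.1288,.01,.025),(0,0,255))):
        cv2.polylines(im,[(proj(d,P)*2+1).round().astype(int)],True,col,1)
    o.append(im)
cv2.imwrite("pics/m18.png",np.hstack([o[0][200:600,380:780],o[1][150:550,320:720]]))
goto(618.5,128.8,10)
E
```

```text
t 28.02 pos [617.5 129.4 169.7] yaw 30.04 tilt 0.03 F [-0.57 -0.24  0.56] w 0.997
shift scaled [0.0017 0.0035 0.5323]
```

View pics/m18.png

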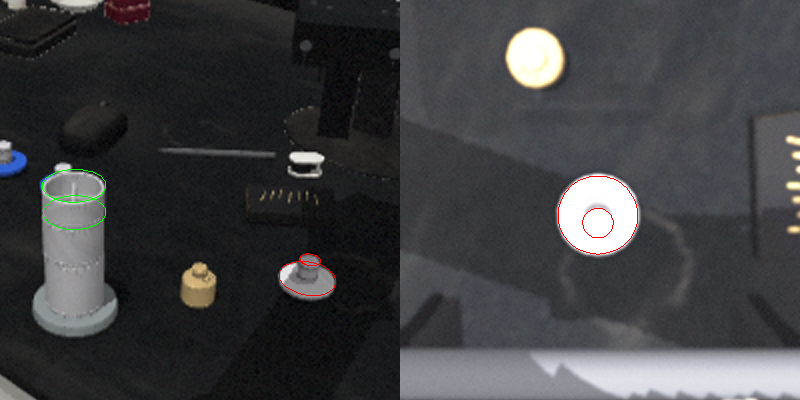

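The three-pot tower matches the prediction (rim (73,186)), and the aluminium lid at (307,277) matches the lid model. I'll descend, part-close round the knob and look.

drive_tool([
  [[0.001,0.002,0.1,0,0],[0.001,0.002,0.22,0,0],[0.001,0.002,0.34,0,0],[0.001,0.002,0.44,0,40],[0.001,0.002,0.49,0,80],[0.001,0.002,0.515,0,120],[0.001,0.002,0.522,0,160],[0.001,0.002,0.522,0,160],[0.001,0.002,0.522,0,160],[0.001,0.002,0.522,0,160],[0.001,0.002,0.522,0,160]],
])

```text
time: 29.4
position: [0.6187, 0.1282, 0.0132]
tool_rot: [-3.035, -0.812, -0.001]
ft_force: [-0.1, 0.1, -0.2]
grip_width: 0.38
```

```bash
python3 - <<'E'
from h import *
goto(618.5,128.8,10);tips("pics/m19.png")
d=ctrl.get_image("wrist");cv2.imwrite("pics/m19w.png",cv2.resize(d["img"][150:280,180:340],None,fx=4,fy=4,interpolation=cv2.INTER_CUBIC))
goto(618.5,128.8,10)
E
```

```text
t 29.4 pos [618.7 128.2  13.2] yaw 29.97 tilt 0.03 F [-0.09  0.1  -0.19] w 0.38
shift scaled [ 0.0005 -0.0019  0.0106] 
[0.61865845 0.12824954 0.01316815] 0.016539470829667193
t 29.5 pos [618.5 128.2  13. ] yaw 29.97 tilt 0.01 F [-0.46  0.02 -0.36] w 0.376
shift scaled [ 0.0009 -0.0018  0.01  ]
```

View pics/m19.png

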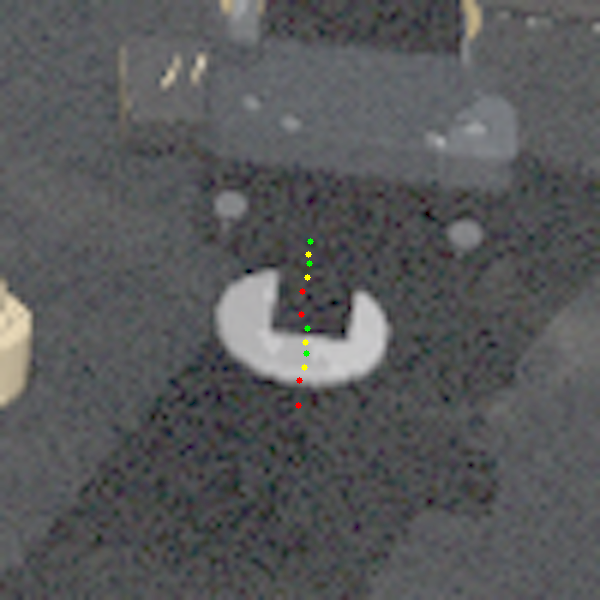

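View pics/m19w.png

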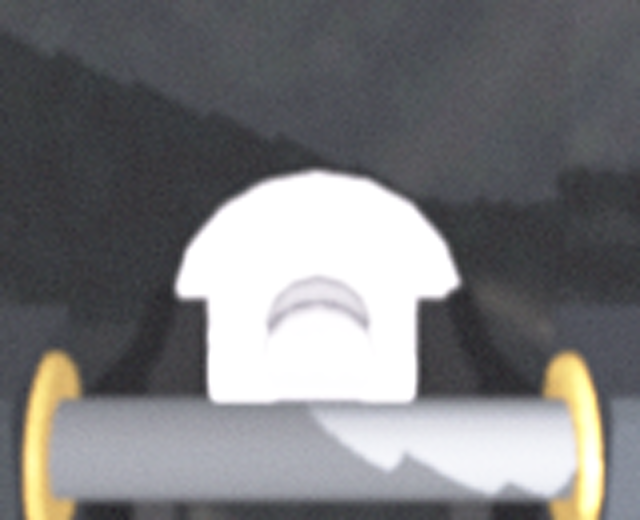

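The tips are still above the disc. I'll go 3 mm lower and close on the knob.

drive_tool([
  [[0.001,-0.001,0.005,0,160],[0.001,-0.001,0.01,0,160],[0.001,-0.001,0.01,0,160],[0.001,-0.001,0.01,0,190],[0.001,-0.001,0.01,0,220],[0.001,-0.001,0.01,0,255],[0.001,-0.001,0.01,0,255],[0.001,-0.001,0.01,0,255],[0.001,-0.001,0.01,0,255]],
], grip_force=25)

```text
time: 30.62
position: [0.6187, 0.1287, 0.01]
tool_rot: [-3.035, -0.812, -0.001]
ft_force: [0.0, -0.3, -0.8]
grip_width: 0.191
```

```bash
python3 - <<'E'
from h import *
goto(456.3,259,155);tips("pics/m20.png")
E
```

```text
t 30.62 pos [618.7 128.7  10. ] yaw 29.97 tilt 0.02 F [ 0.03 -0.32 -0.81] w 0.191
shift scaled [-0.2518 -0.6468 -0.4835] 
[0.61871937 0.12865216 0.00996919] 0.008320892730074397
```

View pics/m20.png

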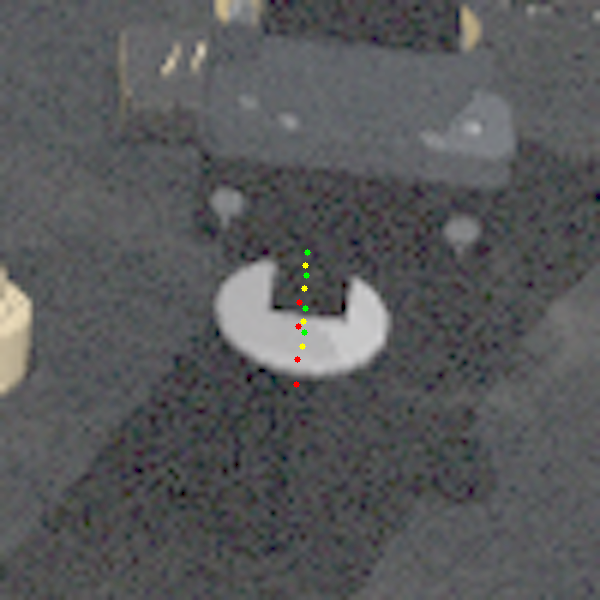

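Gripped on the knob at 16.6 mm, with the same small reading offset as before. Lifting and carrying over the tower.

drive_tool([
  [[0,0,-0.05,0,255],[0,0,-0.13,0,255],[0,0,-0.23,0,255],[0,0,-0.33,0,255],[0,0,-0.43,0,255],[0,0,-0.483,0,255],[-0.04,-0.1,-0.483,0,255],[-0.08,-0.21,-0.483,0,255],[-0.13,-0.33,-0.483,0,255],[-0.17,-0.44,-0.483,0,255],[-0.21,-0.54,-0.483,0,255],[-0.24,-0.615,-0.483,0,255],[-0.252,-0.646,-0.483,0,255],[-0.252,-0.646,-0.483,0,255],[-0.252,-0.646,-0.483,0,255],[-0.252,-0.646,-0.483,0,255],[-0.252,-0.646,-0.483,0,255],[-0.252,-0.646,-0.483,0,255]],
])

```text
time: 32.92
position: [0.4565, 0.2585, 0.1547]
tool_rot: [3.035, 0.811, -0.0]
ft_force: [0.3, 0.4, -1.0]
grip_width: 0.192
```

```bash
python3 - <<'E'
from h import *
overlay("pics/m21.png",.010,.010,.125,.025)
goto(456.3,259,130.4)
E
```

```text
t 33.02 pos [456.4 258.6 154.8] yaw 29.95 tilt 0.0 F [ 0.19 -0.2   0.1 ] w 0.19
shift scaled [ 0.0003 -0.0013  0.0812]
```

View pics/m21.png

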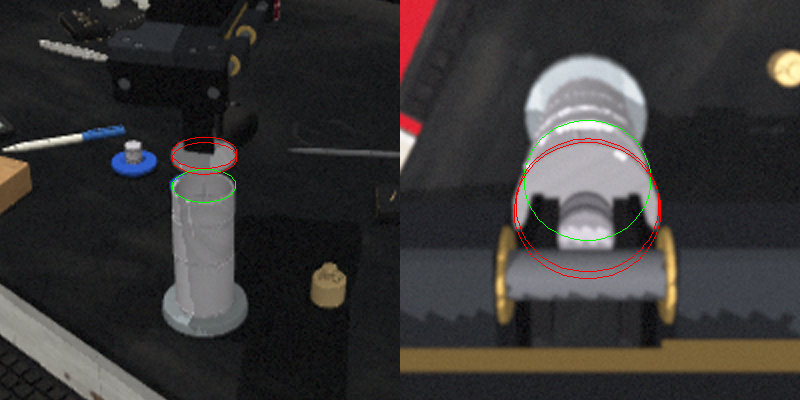

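The lid hangs level and in line ((204,157) over the tower rim (204,187)). Lowering.

drive_tool([
  [[0,-0.001,0.02,0,255],[0,-0.001,0.04,0,255],[0,-0.001,0.055,0,255],[0,-0.001,0.066,0,255],[0,-0.001,0.074,0,255],[0,-0.001,0.08,0,255],[0,-0.001,0.082,0,255],[0,-0.001,0.082,0,255],[0,-0.001,0.082,0,255]],
])

```text
time: 34.15
position: [0.4563, 0.259, 0.1303]
tool_rot: [-3.035, -0.812, -0.001]
ft_force: [-0.0, -0.7, -1.4]
grip_width: 0.192
```

```bash
python3 - <<'E'
from h import *
overlay("pics/m22.png",.010,.010,.125,.025)
goto(456.3,259,130)
E
```

```text
t 34.25 pos [456.2 259.  130.3] yaw 29.96 tilt 0.02 F [ 0.64  0.65 -0.94] w 0.193
shift scaled [0.0002 0.0002 0.0009]
```

View pics/m22.png

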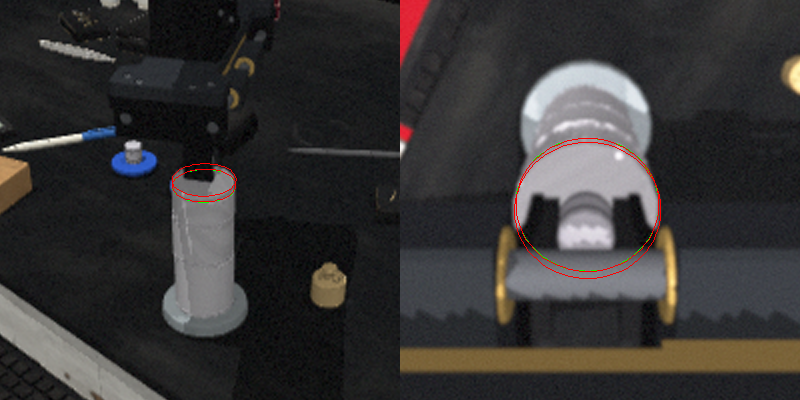

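Seated. I'll release it, rise and step aside.

drive_tool([
  [[0,0,0,0,220],[0,0,0,0,180],[0,0,0,0,100],[0,0,0,0,0],[0,0,0,0,0],[0,0,0,0,0],[0,0,-0.05,0,0],[0,0,-0.14,0,0],[0,0,-0.24,0,0],[0.1,0.1,-0.25,0,0],[0.2,0.2,-0.25,0,0],[0.3,0.3,-0.25,0,0],[0.4,0.4,-0.25,0,0],[0.4,0.4,-0.25,0,0],[0.4,0.4,-0.25,0,0],[0.4,0.4,-0.25,0,0]],
])

```text
time: 36.25
position: [0.6191, 0.2161, 0.2058]
tool_rot: [-3.033, -0.815, -0.0]
ft_force: [0.3, -0.6, 0.0]
grip_width: 1.003
```

```bash
python3 - <<'E'
from h import *
import pickle
D={n:ctrl.get_image(n) for n in("scene","top")}
o=[]
for n in("scene","top"):
    d=D[n];im=cv2.resize(d["img"],None,fx=4,fy=4,interpolation=cv2.INTER_CUBIC)
    for P,col in((circ(.4562,.259,.13,.025),(0,255,0)),(circ(.4562,.259,.125,.025),(0,255,0)),(circ(.4562,.259,.15,.009),(0,0,255)),(circ(.4562,.259,.1,.025),(0,255,0)),(circ(.4562,.259,.063,.025),(0,255,0))):
        cv2.polylines(im,[(proj(d,P)*4+2).round().astype(int)],True,col,1)
    c=(proj(d,[.4562,.259,.07])[0]*4).astype(int); o.append(im[c[1]-250:c[1]+250,c[0]-180:c[0]+180])
cv2.imwrite("pics/m23.png",np.hstack(o));cv2.imwrite("pics/m24.png",D["scene"]["img"])
for k,x in(("large",(.541,.1914)),("small",(.544,.3437))): print(k,[fit(D[n],*x,M[k])[0].round(4) for n in D])
goto(456.3,259,130)
E
```

```text
large [array([0.5405, 0.1912]), array([0.5399, 0.1929])]
small [array([0.4914, 0.293 ]), array([0.5439, 0.3441])]
t 36.35 pos [619.2 216.  205.8] yaw 30.06 tilt 0.06 F [-0.26 -0.43  0.02] w 0.998
shift scaled [-0.3983 -0.396   0.2527]
```

View pics/m23.png

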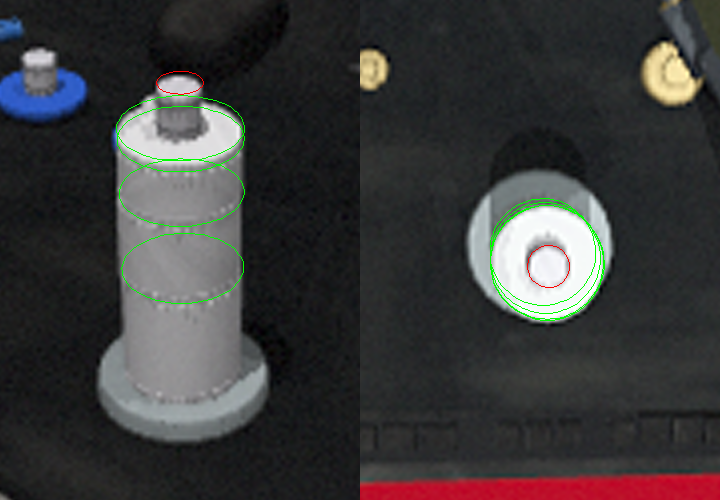

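View pics/m24.png

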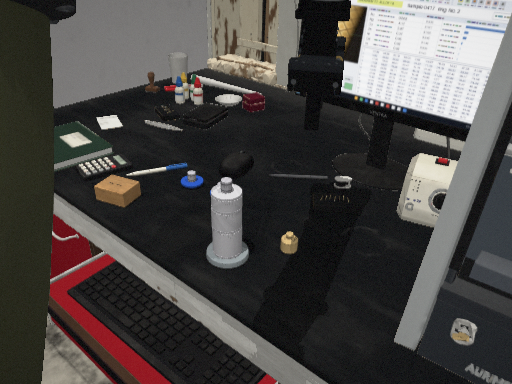

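The tower stands straight and matches the seated prediction in both views: lid disc (180,130) with the knob above it. The weights are unmoved. The small weight's scene fit is invalid because the tower hides it there; the top view gives (0.544,0.344), its starting place. Handing in.

```bash
python3 -c "
from bench import ctrl
print(ctrl.close_job())"
```

```text
the job is handed in; nothing more can be done
None
```

The tower is back together on its base in the order asked: tall pot, two-compartment pot, four-compartment pot, then the aluminium knobbed lid. I handed the job in at about 36 s of robot time, with the arm clear of everything.

- **Mishap:** my first grasp of the four-compartment pot failed. The fingertips sat higher above the desk than I had worked out, so the jaws closed over its rim. The pot stayed upright and moved about 1 mm; I gripped it again 12 mm lower and it held.
- **Last checks:** the scene and top pictures agree with the predicted seated tower to within about 1–2 mm, upright and with no gaps. The two weights are where they started, to within about 2 mm.
- **Check that failed:** the small weight's scene-camera fit was no use because the finished tower hides it there, so I relied on the top view for it.
- **Not measured:** I only looked at the touchstone in the pictures and never reached near it.

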